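# Latch the welding-rod case

### The job

Close the end door of the steel welding-rod case with its draw latch: bring the loop's cross bar over the keeper hook on the door and down behind it, under the lip, then swing the lever over and press it flat past centre, so that the door is pulled shut on its gasket and stays latched by itself. Work gently by feel rather than forcing the latch, do not disturb the other things on the bench, and let go at the end.

Things in the scene. Friction and masses are not known exactly. Their poses are not given: they have to be found in the camera images.
- rod_case: Grey steel case lying on the bench, fixed, 350 x 130 mm, flat top at Z = 100 mm. Frame: origin at bench level straight below the lever's pivot axis, +X along the case to the end door, Y across, Z up. Box body X -270 to +45 mm, then the door. The draw latch is on top, centred on Y = 0, works in the X-Z plane and draws towards -X.
- door (a joint): End door in rad: 0 = fully shut (latched it stays within 0.05), grows as it opens out (+X) about a hinge line along Y at X = 47, Z = 6 mm of the case. A springy gasket holds it ajar at about 0.1, the keeper then some 10 mm out; shutting takes about 60 N at the keeper, which the lever's leverage gives easily.
- keeper (a point): On the door's top at Y = 0: the mean seat of the hook-shaped steel keeper, i.e. where the bar's centre sits when hooked; X = 65, Z = 113.5 mm in the case with the door shut; axes as the door's (the case's when shut). The keeper is bolted in slotted holes, so on each case the whole keeper sits up to 9 mm higher or lower than this point (door's z): find it by touch.
- keeper_mouth (a point): Mouth of the keeper (mean): 9 mm in +x from point keeper. Mm from the seat: a 4 mm post, 24 wide in Y, face at x = -4.5; a 4 mm thick lip from its top, sloping up outwards to x = +1, underside 5.5 to 7.3 up, top 11; a shelf 4.5 below, out to x = +19.5. The bar comes down at the mouth or a little beyond, onto the shelf, then back under the lip to the post, with 2 mm of play in height.
- lever (a joint): Latch lever in rad: 0 = flat on the case pointing to -X (latched, its stop); grows as it swings up and over towards the door (1.57 upright, stop 2.3). Stiff pivot, about 0.055 N m: stays where left. With the loop hooked it goes tight at about 1.1; then press under 15 N near the tip; dead centre at 0.09 to 0.35, below it the pull holds the lever down.
- lever_pivot (a point): Point on the lever's pivot axis (which runs along Y), 128.5 mm above the bench, at the middle of the lever's width; turns with the lever.
- lever_tip (a point): Middle of the rounded end bar (10 mm thick) of the lever: 76 mm from the pivot. The lever is a flat steel handle 36 mm wide and 5 mm thick; lying flat, its upper face is 7 mm above the pivot axis, the end bar's top 12 mm above it (at X = -76).
- loop (a joint): Loop about its pin on the lever, rad; the pin is parallel to the lever's pivot, 20 mm from it towards the tip. Grows as the bar lifts. The loop's rise above level, towards the door, is loop - lever - 0.169. Stiff, about 0.05 N m: stays where left. Held by its tab the loop can be moved anywhere in reach; the lever follows about its pivot.
- loop_bar (a point): Middle of the loop's cross bar: round steel 9 mm thick, 68 mm long along Y, 89.3 mm from the loop's pin on the lever. Two side wires 5 mm thick at Y = +-29.5 mm join it to the pin.
- loop_tab (a point): Grip point on the loop's pull tab: a plain steel tab at the middle of the bar, 14 mm wide along Y (grip it across this width), 5 mm thick and 36 mm long, cranked upwards: 53 degrees (0.92 rad) above the plane of the loop (pin to bar), away from the lever. The point lies on it 26 mm from the bar's centre, 10 mm short of its end.
- angle_offcut: Bystander: loose piece of steel angle, 140 x 35 x 35 mm; origin at its underside's centre.
- tube_offcut: Bystander: loose piece of square tube, 90 x 30 x 30 mm, on the bench off the door's end of the case; origin at its underside's centre.
- rebar_stub: Bystander: loose rusty ribbed bar, 160 mm long, 14 mm thick, beside the case; origin at its underside's centre.
- chipping_hammer: Bystander: loose hammer with a wooden handle, 260 mm long, beside the case; origin at its underside's centre.
- wire_brush: Bystander: loose wooden-handled brush, 200 mm long; origin at its underside's centre.
- grinding_disc: Bystander: loose dark disc, 100 mm across, 6 mm thick with a 22 mm hole, lying on the rear of the case's top; origin at its underside's centre.
- magnet_square: Bystander: loose square welding magnet, 70 x 70 x 18 mm; origin at its underside's centre.

How it is judged:
On the way, in this order (a step that is already met when the one before it is completed fails the run):
1. the loop's bar is hooked in the keeper (behind the post and under the lip) while the lever is still up (x of loop_bar in the frame of keeper between -0.005 and 0.004 m and distance between loop_bar and hook_c0 below 0.022 m and value of joint lever above 0.5 rad), for 0.2 s.
2. the lever is pressed flat with the loop hooked and the door shut (x of loop_bar in the frame of keeper between -0.005 and 0.004 m and distance between loop_bar and hook_c0 below 0.022 m and value of joint lever below 0.08 rad and value of joint door below 0.05 rad), for 0.2 s.
At the end, for the whole second after the job is handed in: The loop's bar is in the keeper (-5 to +4 mm from the seat along the case, and under the lip: within 22 mm of the middle of the shelf block), the lever lies flat (under 0.08 rad, past centre) at rest and the door is shut (under 0.05 rad) (all of step 2 and velocity of joint lever below 0.1 rad/s); the robot touches nothing.
It fails at once if the lever is pushed with more than 40 N (contact force between any of the fingers, the arm and lever_c0 above 40 N or contact force between the fingers and lever_c1 above 40 N).
It fails at once if the loop's bar is forced onto the keeper's shelf with more than 18 N (contact force between loop_c0 and hook_c0 above 18 N).
It fails at once if a bystander is moved more than 20 mm (distance of any of angle_offcut, tube_offcut, rebar_stub, chipping_hammer, wire_brush, grinding_disc, magnet_square from where it was at the start of the episode above 0.02 m).
It also fails if it takes over 64 s, if anything falls off the work surface, if the arm or the gripper's body presses on something with over 40 N, if the wrist force passes 120 N, or if a joint passes its speed limit or range.

### The arm

A 7-joint arm with a two-finger parallel gripper is mounted at the origin on the work surface. World frame = base frame: x ahead of the robot, y to its left, z up, the work surface at z = 0. Lengths are in m, angles in rad, forces in N, time in s.
With the tool pointing down it reaches from about 0.4 to 0.85 m from the base axis. Payload 4.5 kg.
Tool frame: the origin (TCP) lies midway between the tips of the shut fingers; the grasp point (between the pads) lies 19 mm behind it; z points along the fingers, y is the line along which they close (so a half turn about z gives the same grasp; the last joint's range is limited). The gripper opens to 85 mm and grips with 20 to 120 N. Pads are 22 mm wide; open, the fingers measure 114 mm over their backs; the gripper's body (76 mm by 85 mm) begins 54 mm behind the grasp point. The pads swing forward as they close: fully open they stand 13 mm farther back than shut.
Start: joints at [1.157, 0.689, -0.195, 1.565, 0.157, 0.902, -0.215], TCP at [0.271, -0.563, 0.231] pointing down, gripper open.
Joint ranges: [-3.01, 3.01], [-0.46, 2.08], [-1.47, 1.51], [0.13, 2.56], [-1, 4.14], [0.04, 2.09], [-2.66, 2.66]. Speed limits (rad/s): [2.57, 2.57, 3.14, 3.14, 3.14, 3.14, 3.14].

### API

Orientations are given as a unit quaternion [x, y, z, w].
In Python, from workcell import * gives the robot as it stands.
- The arm moves only by the tool apply_moves, never from a script. Its argument "increments" is a list of rows, each a list of 6 numbers: the shift along the tool's x, y, z in cm, then the turn, a rotation vector about the tool's x, y, z in rad. In form: [[dx, dy, dz, ax, ay, az], ...]. A call has 1 to 12 rows; each row is the pose to reach, as a shift and turn from the pose commanded when the call began, along the tool's axes at that moment; what a row does not reach only later rows make up. A row lasts 1/10 s, in which the tool goes at most 50 mm and 8.59 degrees, less where a joint would pass 70% of its speed; a pose out of reach is approached as far as the arm can. A call with a gripper value outside its range is refused whole. "fingers" is the opening, from 0 (shut) to 1 (fully open), set as the call begins (left out, the last holds). The fingers move at their own pace and stop on an object; "squeeze" is the grip in N (left out, the last holds). Time passes only in rows, so rows that repeat a pose let the fingers close. It gives the time, the measured TCP pose, the force, the opening and the grip force at its end, in the units of the state.
- get_state(): the state, without advancing time (a new reading comes with each control period).
- grab_frame(name): name is "scene" or "top" or "wrist"; returns a dict with "img" (480x640x3 uint8, red, green, blue), "vertical_fov" (degrees; the focal length in pixels is half the picture's height over the tangent of half this angle, whatever the lens; pixels are square), "cx", "cy" (the principal point, pixels), "view" (4x4, takes a point from world to camera coordinates). Camera axes: x right, y down, z forward; pixel columns grow to the right and rows downward; lengths in m; the calibration is good to about 2 mm. The wrist camera is an equidistant fisheye: a pixel r from the principal point sees the ray r / f radians off the axis. A picture is of the moment at which its call begins. There is no depth.
- finish_job(): hands the job in; it is judged then, once.
The state is a dict: "clock": time; "joint_positions": joint angles; "joint_velocities": joint speeds; "tau": joint torques, N m; "tcp_pos": TCP position; "eef_rot": TCP orientation; "wrist_force": force on the tool from outside, world axes, zero at the start; "wrist_torque": the same for the moment, N m; "grip_width": finger opening in m; "gripper_force": force on a finger pad.
Only numpy, scipy, OpenCV 4.12 (cv2) and the standard library are available. Lean on these libraries where they do the work, as an engineer would, in place of code of your own. Each camera call takes 0.05 s, during which the arm holds its last target. There are 200 camera calls.

## Working session

There is one attempt and no reset: what is moved stays moved. The work goes in short steps, Python scripts to look and compute and a tool call to move; the robot and the scene stay as the last step left them, time stands still between calls to the robot, and variables do not carry over. Pictures are saved under pics/ and viewed, at most 10 in all, crops included, and the job is handed in when it is done.

Besides the shell and the picture viewer there is one more tool, called as name([rows], argument=value, ...), one row to a line, values as JSON. apply_moves: Moves the arm, as the interface text tells. Its arguments: {"type":"object","properties":{"increments":{"type":"array"},"fingers":{"type":"number"},"squeeze":{"type":"number"}},"required":["increments"]}

```bash
mkdir -p pics; ls; cat > h.py <<'E'
from workcell import *
import numpy as np, cv2
from scipy.spatial.transform import Rotation as R
def ray(f,u,v):
    V=np.array(f["view"]); fl=240/np.tan(np.radians(f["vertical_fov"])/2)
    d=np.array([(u-f["cx"])/fl,(v-f["cy"])/fl,1.]); 
    Rm=V[:3,:3]; return -Rm.T@V[:3,3], Rm.T@d
def onz(f,u,v,z):
    c,d=ray(f,u,v); return c+d*(z-c[2])/d[2]
def proj(f,p):
    V=np.array(f["view"]); fl=240/np.tan(np.radians(f["vertical_fov"])/2)
    q=V[:3,:3]@np.array(p)+V[:3,3]; return f["cx"]+fl*q[0]/q[2], f["cy"]+fl*q[1]/q[2]
def tri(f1,p1,f2,p2):
    c1,d1=ray(f1,*p1);c2,d2=ray(f2,*p2);d1/=np.linalg.norm(d1);d2/=np.linalg.norm(d2)
    A=np.stack([d1,-d2],1);s=np.linalg.lstsq(A,c2-c1,rcond=None)[0]
    a=c1+d1*s[0];b=c2+d2*s[1];return (a+b)/2,np.linalg.norm(a-b)
E
python3 - <<'E'
from h import *
import pickle
for n in("scene","top"):
    f=grab_frame(n); pickle.dump(f,open(n+".pkl","wb")); cv2.imwrite(f"pics/{n}0.png",cv2.cvtColor(np.array(f["img"]),cv2.COLOR_RGB2BGR))
    V=np.array(f["view"]);print(n,f["vertical_fov"],f["cx"],f["cy"],-V[:3,:3].T@V[:3,3],V[2,:3])
print(get_state())
E
```

```text
pics
scene 49.657275853799234 315.6747017509554 240.595992541689 [1.41206737 0.08528958 0.92120184] [-0.70902758  0.06403464 -0.70226736]
top 47.79007635185785 323.60375602621684 237.34580687762966 [0.45923199 0.15832731 1.28363497] [ 0.08967224  0.02499676 -0.9956576 ]
{'clock': 0.1, 'joint_positions': array([ 1.15680208,  0.68991241, -0.19454022,  1.56627876,  0.15732446,
        0.90250762, -0.21509491]), 'joint_velocities': array([-7.25381158e-06, -7.34313745e-05, -1.02791998e-03, -3.81723331e-03,
       -8.41251910e-04,  8.10235821e-05, -1.10314373e-03]), 'tau': array([-3.80699581e-03, -5.40608919e+01, -1.27113562e+00, -1.58984113e+01,
        9.47549706e-03,  4.48481325e-03, -8.14056193e-06]), 'tcp_pos': array([ 0.27031153, -0.56284934,  0.23054677]), 'eef_rot': array([ 9.75026238e-01,  2.22088052e-01, -2.54081075e-04, -8.16779674e-04]), 'wrist_force': array([ 0.12731466, -0.5714949 , -0.05461084]), 'wrist_torque': array([-0.00698511, -0.03467299, -0.03962292]), 'gripper_force': 0.0, 'grip_width': 0.08583746375023121}
```

View pics/scene0.png

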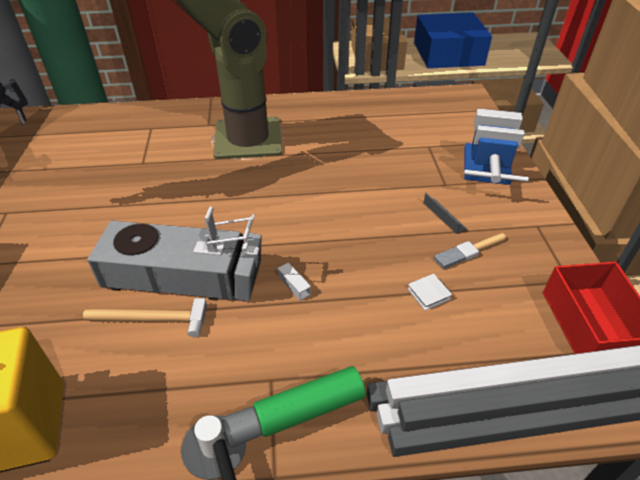

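View pics/top0.png

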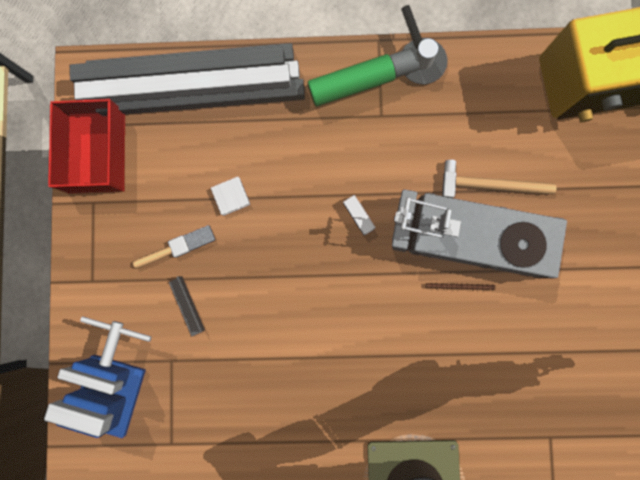

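The case lies near (480,235) in the top view, with its door end to the left (world +y). The latch is at about (430,222), and in the scene view at about (225,235). The lever is up and the loop reaches towards the door. I'll zoom in on both.

```bash
python3 - <<'E'
from h import *
import pickle
T=pickle.load(open("top.pkl","rb"));S=pickle.load(open("scene.pkl","rb"))
a=cv2.resize(T["img"][170:295,380:580],None,fx=4,fy=4,interpolation=cv2.INTER_CUBIC)
a=a[:, :]
b=cv2.resize(S["img"][195:305,170:280],None,fx=5,fy=5,interpolation=cv2.INTER_CUBIC)
cv2.imwrite("pics/ct.png",a[:,:,::-1]);cv2.imwrite("pics/cs.png",b[:,:,::-1])
# case body mask in top
g=cv2.cvtColor(T["img"],cv2.COLOR_RGB2HSV);m=((g[...,1]<40)).astype(np.uint8)*255
m[:185]=0;m[295:]=0;m[:,:385]=0;m[:,580:]=0
m=cv2.morphologyEx(m,cv2.MORPH_OPEN,np.ones((3,3)))
cs,_=cv2.findContours(m,cv2.RETR_EXTERNAL,2);c=max(cs,key=cv2.contourArea)
r=cv2.minAreaRect(c);box=cv2.boxPoints(r);print(r,box)
for p in box:print(p,onz(T,*p,.1))
E
```

```text
((479.5133056640625, 227.50259399414062), (171.89175415039062, 74.0846939086914), 11.0035400390625) [[388.07727 247.45946]
 [402.21777 174.7368 ]
 [570.94934 207.54573]
 [556.80884 280.26837]]
[388.07727 247.45946] [0.53987798 0.04779131 0.1       ]
[402.21777 174.7368 ] [0.69994488 0.01102345 0.1       ]
[570.94934 207.54573] [ 0.61647792 -0.35226396  0.1       ]
[556.80884 280.26837] [ 0.45952727 -0.31197603  0.1       ]
```

View pics/ct.png

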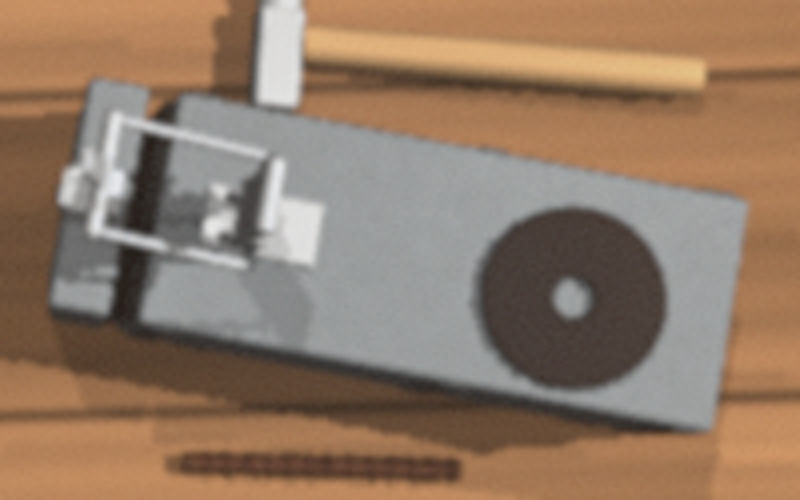

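View pics/cs.png

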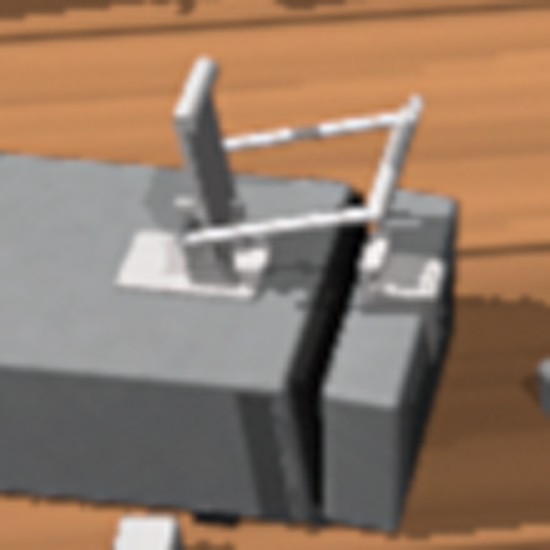

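Top crop: body corners at (180,95), (745,200), (712,430), (135,325); lever end bar at about (271,196); loop bar from (115,115) to (95,232). Scene crop: lever end bar from (205,62) to (185,112); loop bar from (413,103) to (377,213). The tab isn't clear in either. Next I'll compute the case frame and the joint values.

```bash
python3 - <<'E'
from h import *
import pickle
T=pickle.load(open("top.pkl","rb"));S=pickle.load(open("scene.pkl","rb"))
t=lambda u,v:(380+u/4-.4,170+v/4-.4); s=lambda u,v:(170+u/5-.4,195+v/5-.4)
P=[onz(T,*t(*p),.1) for p in [(180,95),(747,198),(714,432),(132,325)]]
print("body",np.round(P,4),[np.linalg.norm(P[i]-P[(i+1)%4]) for i in range(4)])
ex=(P[0]+P[3])/2-(P[1]+P[2])/2;ex[2]=0;ex/=np.linalg.norm(ex);ey=np.cross([0,0,1],ex)
c=sum(P)/4;  # body centre at X=(-270+45)/2=-112.5
O=c+ex*.1125;O[2]=0
yaw=np.arctan2(ex[1],ex[0]);print("O",O,"yaw",yaw)
np.savez("case.npz",O=O,ex=ex,ey=ey)
C=lambda p:np.round(1000*np.array([(p-O)@ex,(p-O)@ey,p[2]]),1)
for n,a,b in[("tip+Y? far",(279,158),(205,62)),("tip near",(262,230),(185,112)),("bar far",(117,115),(413,103)),("bar near",(96,232),(375,215))]:
    p,e=tri(T,t(*a),S,s(*b));print(n,C(p),round(e*1000,1))
# scene projection checks of expected points
W=lambda X,Y,Z:O+ex*X/1e3+ey*Y/1e3+np.array([0,0,Z/1e3])
for n,q in [("pivot",(0,0,128.5)),("keeper",(75,0,113.5)),("bodycorner",(45,65,100)),("bodyc2",(45,-65,100))]:
    w=W(*q);u=proj(S,w);v=proj(T,w);print(n,w,"S crop",(u[0]-170)*5,(u[1]-195)*5,"T crop",(v[0]-380)*4,(v[1]-170)*4)
b=cv2.resize(S["img"][205:260,190:270],None,fx=10,fy=10,interpolation=cv2.INTER_LANCZOS4)
cv2.imwrite("pics/cs2.png",b[:,:,::-1])
E
```

```text
body [[ 0.657  -0.0364  0.1   ]
 [ 0.5914 -0.3408  0.1   ]
 [ 0.4652 -0.3151  0.1   ]
 [ 0.5311 -0.0052  0.1   ]] [np.float64(0.31127481373448157), np.float64(0.1288461684296561), np.float64(0.3167780981353061), np.float64(0.12971431018443852)]
O [ 0.58470527 -0.0643688   0.        ] yaw 1.3600112873699242
tip+Y? far [ 10.5 -15.4 235.5] 6.5
tip near [ -4.7  11.1 182.1] 10.0
bar far [ 93.5 -22.9 228.3] 12.9
bar near [ 70.7  19.6 121.1] 12.2
pivot [ 0.58470527 -0.0643688   0.1285    ] S crop 217.0817174103719 219.8316832189488 T crop 244.98933692228889 216.72121169151126
keeper [0.60039734 0.00897122 0.1135    ] S crop 388.86755344595144 257.654379772423 T crop 102.47498819014027 194.78976452706831
bodycorner [ 0.53055916 -0.00676499  0.1       ] S crop 357.2243277013226 173.55661473559238 T crop 133.25894159170502 324.2576565612201
bodyc2 [ 0.65768186 -0.03396458  0.1       ] S crop 290.81765546520285 382.1700319099645 T crop 173.80944288190904 92.24994266054307
```

View pics/cs2.png

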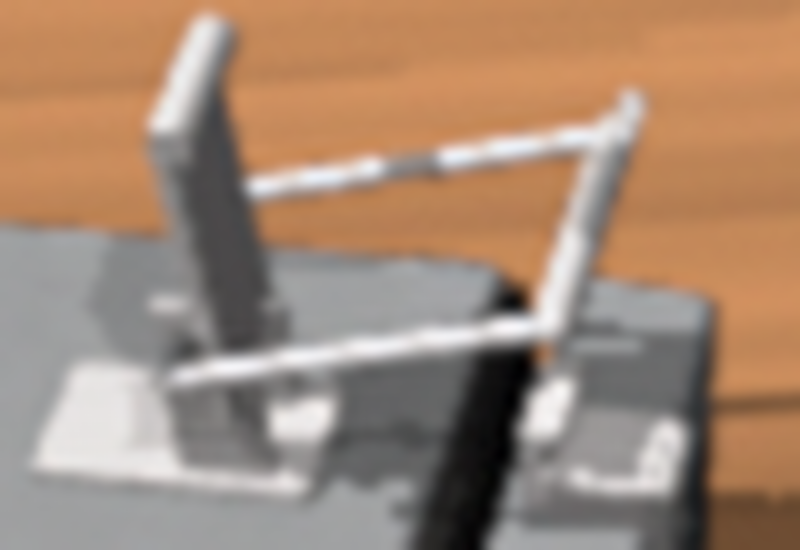

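The view resolves it: in the scene crop (10x) the tab runs from the bar's middle at about (580,230) up to (630,95), hiding the far half of the bar. I had paired the ends wrongly between views, so I'll redo the triangulation.

```bash
python3 - <<'E'
from h import *
import pickle
T=pickle.load(open("top.pkl","rb"));S=pickle.load(open("scene.pkl","rb"))
t=lambda u,v:(380+u/4-.4,170+v/4-.4); s=lambda u,v:(190+u/10-.45,205+v/10-.45)
d=np.load("case.npz");O,ex,ey=d["O"],d["ex"],d["ey"]
C=lambda p:np.round(1000*np.array([(p-O)@ex,(p-O)@ey,p[2]]),1)
for n,a,b in[("tip -Y",(279,158),(165,125)),("tip +Y",(262,232),(215,25)),("bar -Y",(117,118),(547,325)),("bar +Y",(95,232),(602,135)),("tabtip",(68,183),(630,95))]:
    p,e=tri(T,t(*a),S,s(*b));print(n,C(p),round(e*1000,1))
# independent case placement check from scene view corners on z=.1
for n,uv in[("(45,65)",(500,275)),("(45,-65)",(413,550))]:
    print(n,C(onz(S,*s(*uv),.1)))
# predicted model vs lever angle / loop rise
W=lambda X,Y,Z:O+ex*X/1e3+ey*Y/1e3+np.array([0,0,Z/1e3])
inv=lambda f,w,o,k:np.round([(a-b+.45)*k for a,b in zip(proj(f,w),o)])
for L in(1.5,1.6,1.7):
  tip=(-76*np.cos(L),0,128.5+76*np.sin(L));pin=np.array([-20*np.cos(L),0,128.5+20*np.sin(L)])
  print(L,"tip T",inv(T,W(*tip),(380,170),4),"S",inv(S,W(*tip),(190,205),10))
  for r in(0,.1,.2,.3):
    b=pin+89.3*np.array([np.cos(r),0,np.sin(r)]);tb=b+36*np.array([np.cos(r+.92),0,np.sin(r+.92)])
    print("  r",r,"bar T",inv(T,W(*b),(380,170),4),"S",inv(S,W(*b),(190,205),10),"tab T",inv(T,W(*tb),(380,170),4),"S",inv(S,W(*tb),(190,205),10))
E
```

```text
tip -Y [  2.6 -20.6 211.5] 0.9
tip +Y [  3.2  16.5 206.6] 2.3
bar -Y [ 81.  -32.5 174.6] 1.1
bar +Y [ 80.9  27.4 173.6] 3.0
tabtip [ 97.5   8.5 203.2] 10.6
(45,65) [ 42.4  56.8 100. ]
(45,-65) [ 42.6 -30.3 100. ]
1.5 tip T [286. 203.] S [162.  82.]
  r 0 bar T [ 88. 184.] S [626. 310.] tab T [ 53. 169.] S [715. 220.]
  r 0.1 bar T [ 91. 182.] S [620. 280.] tab T [ 62. 167.] S [695. 180.]
  r 0.2 bar T [ 96. 180.] S [610. 249.] tab T [ 73. 166.] S [670. 141.]
  r 0.3 bar T [102. 179.] S [596. 218.] tab T [ 86. 165.] S [639. 103.]
1.6 tip T [271. 200.] S [197.  84.]
  r 0 bar T [ 85. 183.] S [635. 310.] tab T [ 49. 168.] S [725. 221.]
  r 0.1 bar T [ 87. 181.] S [629. 280.] tab T [ 58. 167.] S [704. 181.]
  r 0.2 bar T [ 92. 179.] S [619. 250.] tab T [ 69. 165.] S [679. 142.]
  r 0.3 bar T [ 98. 178.] S [605. 219.] tab T [ 82. 165.] S [649. 104.]
1.7 tip T [256. 198.] S [233.  89.]
  r 0 bar T [ 81. 183.] S [644. 312.] tab T [ 45. 168.] S [734. 222.]
  r 0.1 bar T [ 83. 181.] S [638. 281.] tab T [ 54. 166.] S [714. 182.]
  r 0.2 bar T [ 88. 179.] S [628. 251.] tab T [ 65. 165.] S [689. 143.]
  r 0.3 bar T [ 94. 177.] S [614. 220.] tab T [ 78. 164.] S [658. 105.]
```

The model fits both views, with lever ≈ 1.6 and loop rise ≈ 0.29. The bar sits at case (82,-2,174). I'll move above the tab with the tool's x axis along case +X.

apply_moves([
  [0,0,-6,0,0,0],
  [25,-17,-6,0,0,-0.45],
  [55.6,-38.4,-6,0,0,-0.912],
  [55.6,-38.4,-6,0,0,-0.912],
  [55.6,-38.4,-6,0,0,-0.912],
  [55.6,-38.4,-6,0,0,-0.912],
  [55.6,-38.4,-6,0,0,-0.912],
  [55.6,-38.4,-6,0,0,-0.912],
  [55.6,-38.4,-6,0,0,-0.912],
  [55.6,-38.4,-6,0,0,-0.912],
  [55.6,-38.4,-6,0,0,-0.912],
  [55.6,-38.4,-6,0,0,-0.912],
], fingers=1)

```text
clock: 1.3
tcp_pos: [0.5437, -0.0841, 0.2894]
eef_rot: [0.778, 0.629, -0.0, -0.0]
wrist_force: [0.2, 0.1, 0.5]
grip_width: 0.0851
gripper_force: 0.0
```

apply_moves([
  [11.9,3.8,0,0,0,0],
  [11.9,3.8,0,0,0,0],
  [11.9,3.8,0,0,0,0],
  [11.9,3.8,0,0,0,0],
  [11.9,3.8,0,0,0,0],
])

```text
clock: 1.8
tcp_pos: [0.6049, 0.0226, 0.2889]
eef_rot: [0.777, 0.629, -0.001, -0.0]
wrist_force: [-0.4, -0.2, 0.5]
grip_width: 0.0849
gripper_force: 0.0
```

```bash
python3 - <<'E'
from h import *
import pickle
f=grab_frame("wrist");pickle.dump(f,open("w1.pkl","wb"));cv2.imwrite("pics/w1.png",f["img"][:,:,::-1])
V=np.array(f["view"]);print(f["vertical_fov"],f["cx"],f["cy"],-V[:3,:3].T@V[:3,3],V[:3,:3]);s=get_state();print(s["tcp_pos"],s["eef_rot"],s["joint_positions"])
E
```

```text
65.70646984690485 318.9271296124842 245.5011184118555 [0.61943961 0.0881652  0.43215045] [[ 0.97798314 -0.208671   -0.00232312]
 [-0.20053214 -0.94280314  0.26628764]
 [-0.05775676 -0.25995896 -0.96389081]]
[0.60472303 0.0212513  0.28901726] [ 7.77954928e-01  6.28319106e-01 -1.10153316e-03  1.34423169e-04] [ 0.13987188  0.62472651 -0.44797551  1.54528387  0.29920322  1.04193872
 -0.59870588]
```

View pics/w1.png

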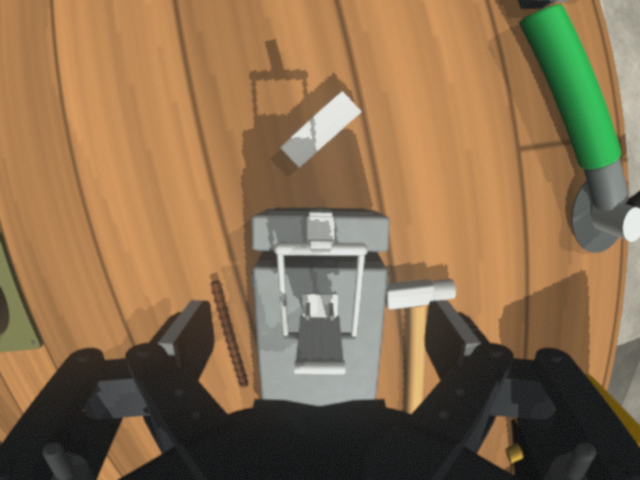

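Wrist view: the loop bar runs from (276,248) to (367,248) with the tab up to about (320,214). The lever end bar's centre is at (320,369), the door's outer edge at row 211, and the body's side edges near columns 256 and 385. I'll turn these into case coordinates.

```bash
cat >> h.py <<'E'
def wray(f,u,v):
    V=np.array(f["view"]);fl=240/np.tan(np.radians(f["vertical_fov"])/2)
    x,y=u-f["cx"],v-f["cy"];r=np.hypot(x,y);t=r/fl
    d=np.array([np.sin(t)*x/r,np.sin(t)*y/r,np.cos(t)]);Rm=V[:3,:3];return -Rm.T@V[:3,3],Rm.T@d
def wonz(f,u,v,z):
    c,d=wray(f,u,v);return c+d*(z-c[2])/d[2]
E
python3 - <<'E'
from h import *
import pickle
f=pickle.load(open("w1.pkl","rb"));d=np.load("case.npz");O,ex,ey=d["O"],d["ex"],d["ey"]
C=lambda p:np.round(1000*np.array([(p-O)@ex,(p-O)@ey,p[2]]),1)
for n,u,v,z in[("barL",276,248,.174),("barR",367,248,.174),("tabtip",320,214,.208),("tipL",295,369,.2045),("tipR",345,369,.2045),("body fl",257,254,.1),("body fr",385,254,.1),("door ol",253,213,.1),("door or",388,213,.1),("body rl",260,395,.1),("body rr",379,395,.1)]:
    print(n,C(wonz(f,u,v,z)))
s=get_state();print("tcp",C(s["tcp_pos"]))
E
```

```text
barL [ 83.2  29.6 174. ]
barR [ 83.3 -36.4 174. ]
tabtip [114.5  -2.2 208. ]
tipL [-1.000e-01  1.590e+01  2.045e+02]
tipR [-1.000e-01 -2.070e+01  2.045e+02]
body fl [ 56.3  57.  100. ]
body fr [ 56.4 -63.6 100. ]
door ol [ 95.5  59.2 100. ]
door or [ 95.7 -64.7 100. ]
body rl [-109.6   64.8  100. ]
body rr [-109.4  -68.9  100. ]
tcp [ 87.9  -1.7 289. ]
```

```bash
python3 - <<'E'
from h import *
import pickle
f=pickle.load(open("w1.pkl","rb"));g=cv2.cvtColor(f["img"],cv2.COLOR_RGB2GRAY).astype(int)
for c in(266,300,321,340,375):print(c,[int(x) for x in g[204:280,c-1:c+2].mean(1)])
for r in(235,270,320):print(r,[int(x) for x in g[r,244:276]],[int(x) for x in g[r,366:396]])
E
```

```text
266 [96, 97, 97, 96, 90, 81, 73, 69, 68, 70, 78, 91, 109, 126, 138, 149, 156, 158, 151, 142, 141, 146, 150, 153, 159, 160, 162, 162, 163, 165, 164, 162, 162, 161, 162, 161, 162, 165, 166, 167, 166, 166, 165, 164, 158, 145, 117, 78, 59, 55, 53, 54, 54, 55, 54, 54, 60, 63, 65, 65, 65, 67, 77, 95, 117, 136, 151, 161, 165, 166, 167, 167, 167, 166, 166, 167]
300 [95, 93, 91, 80, 65, 57, 59, 68, 75, 77, 79, 89, 102, 109, 113, 112, 111, 110, 110, 110, 112, 115, 114, 114, 114, 115, 115, 114, 113, 113, 113, 115, 115, 116, 115, 115, 114, 114, 114, 118, 130, 142, 152, 164, 179, 193, 205, 214, 216, 208, 178, 125, 74, 57, 57, 55, 56, 58, 58, 57, 57, 60, 64, 77, 92, 105, 111, 112, 113, 113, 113, 114, 113, 113, 113, 113]
321 [94, 93, 88, 80, 74, 78, 83, 99, 140, 190, 214, 213, 204, 210, 219, 221, 216, 193, 170, 161, 160, 161, 161, 161, 161, 160, 161, 160, 160, 160, 160, 159, 159, 159, 153, 139, 141, 168, 194, 210, 215, 219, 222, 218, 199, 176, 174, 185, 202, 210, 192, 139, 83, 59, 56, 56, 58, 60, 61, 61, 61, 63, 65, 75, 92, 105, 110, 112, 114, 114, 113, 113, 113, 113, 113, 113]
340 [106, 106, 105, 
[... 923 characters left out ...]
 167, 166, 167, 167, 169, 171, 168, 167, 164, 153, 141, 136, 143, 151, 153, 153, 150, 149]
270 [125, 114, 98, 91, 87, 87, 88, 88, 94, 106, 128, 142, 151, 155, 154, 155, 153, 154, 154, 154, 150, 153, 152, 150, 151, 149, 145, 137, 129, 123, 115, 114] [138, 137, 136, 138, 139, 136, 137, 138, 136, 135, 137, 135, 137, 136, 136, 135, 137, 136, 134, 129, 119, 106, 95, 89, 85, 81, 80, 86, 92, 99]
320 [136, 136, 131, 122, 107, 89, 73, 68, 71, 75, 85, 97, 112, 124, 135, 142, 141, 145, 144, 146, 146, 154, 161, 163, 162, 162, 165, 164, 165, 167, 165, 165] [169, 168, 167, 169, 168, 168, 167, 168, 168, 168, 167, 168, 168, 166, 165, 159, 148, 138, 137, 143, 144, 145, 145, 145, 144, 143, 142, 141, 138, 131]
```

```bash
cat >> h.py <<'E'
def wproj(f,p):
    V=np.array(f["view"]);fl=240/np.tan(np.radians(f["vertical_fov"])/2)
    q=V[:3,:3]@np.array(p)+V[:3,3];h=np.hypot(q[0],q[1]);r=fl*np.arctan2(h,q[2]);return f["cx"]+r*q[0]/h,f["cy"]+r*q[1]/h
E
python3 - <<'E'
from h import *
import pickle
f=pickle.load(open("w1.pkl","rb"));d=np.load("case.npz");O,ex,ey=d["O"],d["ex"],d["ey"]
C=lambda p:np.round(1000*np.array([(p-O)@ex,(p-O)@ey,p[2]]),1)
for n,u,v,z in[("doorout",375,217,.098),("doorout",266,216.3,.098),("doorin",375,251,.1),("doorin",266,250.3,.1),("body f",375,268.5,.1),("body f",266,267.5,.1),("body L270",254,270,.1),("body R270",386.5,270,.1),("L320",256,320,.1),("R320",382,320,.1),("bar",321,249,.174),("shelf end",321,212.3,.107),("row221",321,221,.107),("239.5",321,239.5,.107)]:
    print(n,C(wonz(f,u,v,z)))
W=lambda X,Y,Z:O+ex*X/1e3+ey*Y/1e3+np.array([0,0,Z/1e3])
for q in[(93,-3,208),(95,-3,208),(98,-3,208),(76,-3,122),(95,-3,107)]:print(q,wproj(f,W(*q)))
E
```

```text
doorout [ 91.4 -53.   98. ]
doorout [92.  47.4 98. ]
doorin [ 59.4 -53.9 100. ]
doorin [ 59.9  48.3 100. ]
body f [ 42.  -54.7 100. ]
body f [ 42.9  49.  100. ]
body L270 [ 40.3  60.7 100. ]
body R270 [ 40.4 -66.  100. ]
L320 [-13.2  62.  100. ]
R320 [-13.  -64.8 100. ]
bar [ 82.5  -3.  174. ]
shelf end [ 97.2  -3.2 107. ]
row221 [ 89.3  -3.2 107. ]
239.5 [ 72.2  -3.2 107. ]
(93, -3, 208) (np.float64(321.2140094281532), np.float64(247.81101414534606))
(95, -3, 208) (np.float64(321.2210944895867), np.float64(244.73366279460703))
(98, -3, 208) (np.float64(321.23158416269746), np.float64(240.09143547646968))
(76, -3, 122) (np.float64(320.81038992238666), np.float64(239.62389370023064))
(95, -3, 107) (np.float64(320.8040111907524), np.float64(214.7200360230181))
```

Body front reads 42.4 (should be 45), so I'll shift the frame by -2.6/-2.8 mm in X/Y. After that the bar is at X≈85, Z≈174, and the door is ajar by about 0.15 with the keeper seat at about X 80. Next I'll descend and grip the tab by its end.

apply_moves([
  [0.35,0.1,3,0,0,0],
  [0.35,0.1,6,0,0,0],
  [0.35,0.1,8.5,0,0,0],
  [0.35,0.1,9.8,0,0,0],
  [0.35,0.1,9.8,0,0,0],
])

```text
clock: 2.35
tcp_pos: [0.6056, 0.0239, 0.19]
eef_rot: [0.778, 0.628, -0.002, -0.001]
wrist_force: [-0.4, -0.1, 0.3]
grip_width: 0.0853
gripper_force: 0.0
```

```bash
python3 - <<'E'
from h import *
d=np.load("case.npz");O=d["O"]-.0026*d["ex"]-.0028*d["ey"];np.savez("case.npz",O=O,ex=d["ex"],ey=d["ey"])
open("h.py","a").write('''
_d=np.load("case.npz");O,ex,ey=_d["O"],_d["ex"],_d["ey"]
C=lambda p:np.round(1000*np.array([(p-O)@ex,(p-O)@ey,p[2]]),1)
W=lambda X,Y,Z:O+ex*X/1e3+ey*Y/1e3+np.array([0,0,Z/1e3])
''')
C=lambda p:np.round(1000*np.array([(p-O)@d["ex"],(p-O)@d["ey"],p[2]]),1)
f=grab_frame("wrist");cv2.imwrite("pics/w2.png",f["img"][:,:,::-1]);s=get_state();print(C(s["tcp_pos"]),s["wrist_force"])
E
```

```text
[ 9.420e+01 -1.000e-01  1.915e+02] [0.10710638 0.08105326 0.60072487]
```

View pics/w2.png

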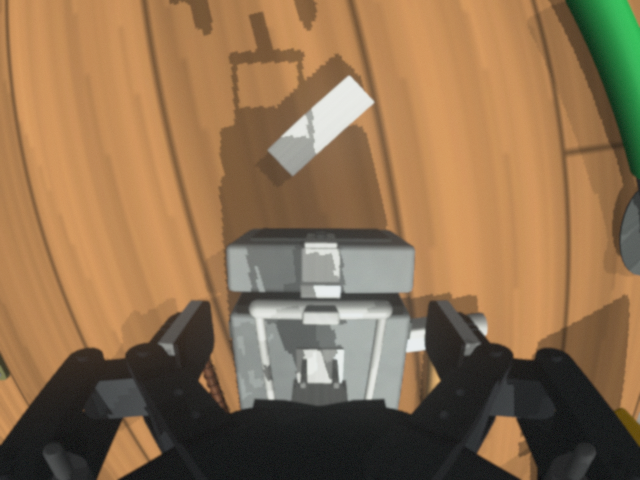

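The bar is at row 310 and the tab at about (321,314), centred between the fingertips (columns 212 and 428, rows 300–345). Closing now.

apply_moves([
  [0,0,0,0,0,0],
  [0,0,0,0,0,0],
  [0,0,0,0,0,0],
  [0,0,0,0,0,0],
  [0,0,0,0,0,0],
  [0,0,0,0,0,0],
  [0,0,0,0,0,0],
  [0,0,0,0,0,0],
], fingers=0, squeeze=40)

```text
clock: 3.2
tcp_pos: [0.6069, 0.0262, 0.1916]
eef_rot: [0.778, 0.629, 0.0, -0.0]
wrist_force: [-1.1, 0.7, 1.1]
grip_width: 0.0123
gripper_force: 39.0
```

apply_moves([
  [0.22,0,0.48,0,-0.05,0],
  [0.43,0,0.95,0,-0.1,0],
  [0.6,0,1.46,0,-0.15,0],
  [0.72,0,1.96,0,-0.2,0],
  [0.87,0,2.79,0,-0.28,0],
  [0.94,0,3.53,0,-0.35,0],
  [0.94,0,3.53,0,-0.35,0],
])

```text
clock: 3.9
tcp_pos: [0.6093, 0.0372, 0.1546]
eef_rot: [0.764, 0.621, -0.136, 0.11]
wrist_force: [0.2, 2.6, 0.1]
grip_width: 0.0127
gripper_force: 40.4
```

```bash
python3 - <<'E'
from h import *
import pickle
F={n:grab_frame(n) for n in("scene","top","wrist")};pickle.dump(F,open("F2.pkl","wb"))
s=get_state();r=R.from_quat(s["eef_rot"]);print(C(s["tcp_pos"]),s["wrist_force"],s["wrist_torque"],"toolz",r.as_matrix()[:,2]@np.stack([ex,ey,[0,0,1]],1),s["joint_positions"])
a=cv2.resize(F["scene"]["img"][195:275,190:270],None,fx=7,fy=7,interpolation=cv2.INTER_CUBIC)
b=F["wrist"]["img"][200:460,200:440];b=cv2.resize(b,(240,260))
c=np.zeros((560,800,3),np.uint8);c[:,:560]=a;c[:260,560:]=b
cv2.imwrite("pics/m3.png",c[:,:,::-1])
E
```

```text
[ 1.065e+02 -1.000e-01  1.566e+02] [-1.29781506  4.18421226  0.64085835] [ 1.24312867  0.06828032 -0.11835265] toolz [-3.38700808e-01 -2.10197286e-04 -9.40894106e-01] [-0.19087147  0.83695016 -0.20377364  1.56726084  0.53102372  1.01000755
 -0.89957347]
```

View pics/m3.png

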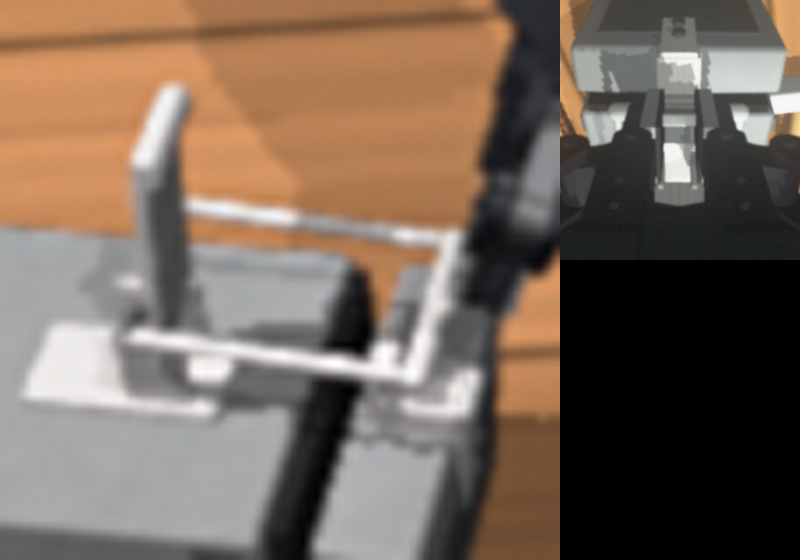

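The loop moves with the tool, and the bar's middle is at about (432,308) in the left crop. Side view gives X,Z on the known Y planes, so I'll compute the bar position and the shelf height from the scene camera.

```bash
python3 - <<'E'
from h import *
import pickle
F=pickle.load(open("F2.pkl","rb"));S=F["scene"];S0=pickle.load(open("scene.pkl","rb"))
def ony(f,u,v,Y):
    c,d=ray(f,u,v);t=(Y/1e3-(c-O)@ey)/(d@ey);return C(c+d*t)
m=lambda u,v:(190+u/7-.43,195+v/7-.43); s=lambda u,v:(190+u/10-.45,205+v/10-.45)
print("bar -Y end",ony(S,*m(412,378),-32),"bar wire +Y",ony(S,*m(452,240),29.5))
print("lever tip -Y",ony(S,*m(140,160),-18),"+Y",ony(S,*m(178,92),18),"pin -Y",ony(S,*m(125,335),-29.5))
print("ref body corner (45,-65,100)",proj(S,W(45,-65,100)), "body (45,65,100)",proj(S,W(45,65,100)))
g=cv2.cvtColor(S0["img"],cv2.COLOR_RGB2GRAY)
print("shelf out -Y corner",ony(S0,*s(665,490),-12),"+Y",ony(S0,*s(685,425),12))
print(g[238:262,238:264])
w=pickle.load(open("w1.pkl","rb"));gw=cv2.cvtColor(w["img"],cv2.COLOR_RGB2GRAY);print(gw[216,300:342],gw[228,300:342])
E
```

```text
bar -Y end [ 89.4 -32.  143.6] bar wire +Y [ 89.   29.5 143. ]
lever tip -Y [ 12.1 -18.  211.4] +Y [ 13.5  18.  206.7] pin -Y [  1.2 -29.5 149.6]
ref body corner (45,-65,100) (np.float64(226.65553811095106), np.float64(272.3064677436081)) body (45,65,100) (np.float64(240.07243334245607), np.float64(230.45529850648447))
shelf out -Y corner [ 98.6 -12.  109. ] +Y [ 98.   12.  104.9]
[[210 211 214 209 195 183 188 168 130 109 114 118 117 120 129 131 124 122
  121 123 122 111  89 100 137 148]
 [135 121 116 108  96 108 134 128 117 136 148 150 149 149 149 143 119 105
  104 105 105  92  75  97 135 146]
 [ 52  41  34  25  26  70 122 122 119 128 126 124 124 124 124 122 111 106
  106 106 103  88  67  95 136 146]
 [ 25  16  12   6   5  64 128 136 132 127 110 103 105 106 107 107 107 106
  108 107 101  82  63  99 141 151]
 [ 21  16  11   3   9  61 130 159 160 136 107 101 105 107 107 107 107 107
  108 107  97  71  61 104 145 156]
 [ 19  15  11   6  33  97 166 219 223 164 111 102 105 106 106 107 106 107
  107 106  94  65  65 114 145 151]
 [ 17  13   6   7  77 170 224 241 234 161 109 103 105 105 105 
[... 1544 characters left out ...]
 65  47  29  43  75  85  84]
 [ 73 148 170 168 167 165 165 165 165 164 164 163 163 165 162 134  96  86
   84  62  40  29  46  76  85  84]
 [ 84 152 168 167 165 165 164 165 164 163 163 161 162 163 157 123  81  82
   84  68  46  31  47  75  84  85]
 [114 156 166 166 166 165 164 164 164 163 162 161 161 161 148 109  70  78
   85  70  49  36  50  77  84  84]]
[103 101  98  93  87  87  92 106 129 160 188 197 200 200 201 200 202 203
 203 205 205 203 205 203 202 204 205 206 206 204 201 187 155 124 108 104
 102 102 103 102 103 102] [116 110 102 101 100 101 114 134 152 158 159 158 158 158 160 158 160 161
 161 162 162 160 162 158 162 162 162 161 165 171 194 216 219 203 164 132
 133 148 162 167 165 166]
```

The bar is at (89,143) with the lever near 1.74. Shelf top is about 105–107, so I expect contact at a bar height near 112. I'll lower it to (91.5,116).

apply_moves([
  [0.44,0,0.7,0,-0.075,0],
  [0.88,0,1.39,0,-0.15,0],
  [1.1,0,1.9,0,-0.2,0],
  [1.35,0,2.4,0,-0.25,0],
  [1.63,0,2.92,0,-0.3,0],
  [1.63,0,2.92,0,-0.3,0],
  [1.63,0,2.92,0,-0.3,0],
])

```text
clock: 4.75
tcp_pos: [0.6097, 0.0385, 0.1238]
eef_rot: [0.738, 0.595, -0.249, 0.2]
wrist_force: [-2.0, -2.0, -0.1]
grip_width: 0.0123
gripper_force: 40.2
```

```bash
python3 - <<'E'
from h import *
import pickle
F={n:grab_frame(n) for n in("scene","wrist")};pickle.dump(F,open("F3.pkl","wb"))
s=get_state();r=R.from_quat(s["eef_rot"]);B=np.stack([ex,ey,[0,0,1]],1);print(C(s["tcp_pos"]),"F",s["wrist_force"]@B,"T",s["wrist_torque"]@B,"toolz",r.as_matrix()[:,2]@B,s["joint_positions"])
a=cv2.resize(F["scene"]["img"][195:275,190:270],None,fx=7,fy=7,interpolation=cv2.INTER_CUBIC)
cv2.imwrite("pics/m4.png",a[:,:,::-1])
E
```

```text
[ 1.085e+02 -1.000e-01  1.242e+02] F [-3.56629563  1.16796244 -0.80416641] T [ 0.31891198 -0.16409381 -0.20945727] toolz [-0.60496248  0.00185569 -0.79625182] [-0.37433013  0.99205492 -0.07817314  1.45310844  0.61513892  1.20786729
 -1.01988616]
```

View pics/m4.png

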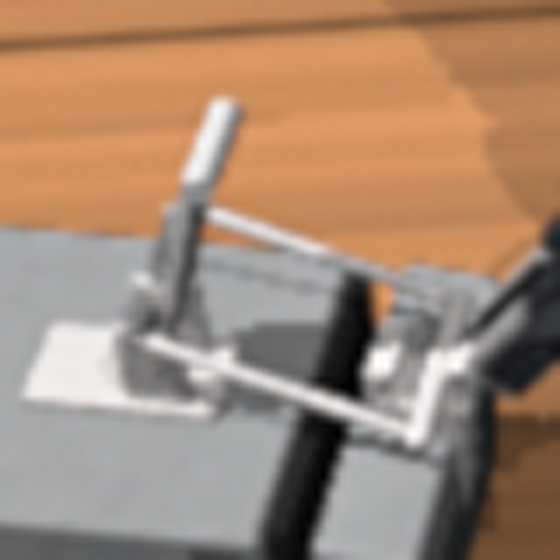

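The bar's -Y end is at (416,437), the keeper lip at about (380,365), and the lever leans over the door. Checking the bar coordinates.

```bash
python3 - <<'E'
from h import *
import pickle
S=pickle.load(open("F3.pkl","rb"))["scene"]
def ony(f,u,v,Y):
    c,d=ray(f,u,v);t=(Y/1e3-(c-O)@ey)/(d@ey);return C(c+d*t)
m=lambda u,v:(190+u/7-.43,195+v/7-.43)
print("bar -Y",ony(S,*m(416,437),-32),"tip",ony(S,*m(192,182),-18),ony(S,*m(228,108),18),"pin",ony(S,*m(143,340),-29.5))
for Z in(116,112,118):
  p=proj(S,W(88,0,Z));print(Z,((p[0]-190+.43)*7,(p[1]-195+.43)*7), [((q[0]-190+.43)*7,(q[1]-195+.43)*7) for q in (proj(S,W(81,-12,Z+7)),proj(S,W(99,-12,Z-5)))])
s=get_state();print(C(s["tcp_pos"]),s["wrist_force"])
E
```

```text
bar -Y [ 88.1 -32.  117.8] tip [ 26.6 -18.  204.2] [ 28.1  18.  201.8] pin [  6.5 -29.5 148. ]
116 (np.float64(437.50497055742835), np.float64(367.076244847525)) [(np.float64(405.26975235393905), np.float64(376.79362254084504)), (np.float64(465.93377822895343), np.float64(408.5392513830329))]
112 (np.float64(438.65982660545137), np.float64(376.06712941171577)) [(np.float64(406.5183827990949), np.float64(385.86263569499835)), (np.float64(467.02401145109826), np.float64(417.47411099832976))]
118 (np.float64(436.92539281606196), np.float64(362.5640664011096)) [(np.float64(404.6430862772114), np.float64(372.242041314266)), (np.float64(465.38662153595845), np.float64(404.05510235860623))]
[ 1.085e+02 -1.000e-01  1.242e+02] [-1.88827946 -3.24299267 -0.80416641]
```

No contact yet: the -3.6 N along X is the lever's friction. I'll move out 2.5 mm, then down in small steps.

apply_moves([
  [0.2,0,-0.15,0,0,0],
  [0.2,0,-0.15,0,0,0],
  [0.29,0,-0.03,0,-0.015,0],
  [0.38,0,0.09,0,-0.03,0],
  [0.38,0,0.09,0,-0.03,0],
])

```text
clock: 5.35
tcp_pos: [0.6104, 0.0417, 0.1203]
eef_rot: [0.733, 0.592, -0.26, 0.21]
wrist_force: [-2.5, -3.8, 0.0]
grip_width: 0.0122
gripper_force: 40.1
```

```bash
cat > st.py <<'E'
from h import *
s=get_state();r=R.from_quat(s["eef_rot"]);B=np.stack([ex,ey,[0,0,1]],1);z=r.as_matrix()[:,2]@B
print(s["clock"],C(s["tcp_pos"]),"F",np.round(s["wrist_force"]@B,1),"T",np.round(s["wrist_torque"]@B,2),"toolz",np.round(z,3),"w",s["grip_width"],s["gripper_force"])
E
python3 st.py
```

```text
5.35 [111.7  -0.2 120.3] F [-4.2  1.6  0. ] T [ 0.24  0.11 -0.22] toolz [-0.63   0.001 -0.776] w 0.012247509460737691 40.060184597969055
```

apply_moves([
  [0.06,0,0.08,0,-0.01,0],
  [0.13,0,0.16,0,-0.02,0],
  [0.13,0,0.16,0,-0.02,0],
])

```text
clock: 5.65
tcp_pos: [0.6105, 0.0421, 0.1188]
eef_rot: [0.73, 0.59, -0.267, 0.216]
wrist_force: [-3.2, -5.2, 3.4]
grip_width: 0.0121
gripper_force: 40.2
```

```bash
python3 st.py
```

```text
5.65 [112.1  -0.2 118.8] F [-5.7  2.   3.4] T [ 0.41  0.44 -0.3 ] toolz [-0.646  0.    -0.764] w 0.012113660976613417 40.239534974098206
```

The shelf is touched (Fz 3.4 N at a bar height near 112). Now back under the lip, following the tilt of the shelf.

apply_moves([
  [-0.12,0,0.0,0,0,0],
  [-0.3,0,0.19,0,0,0],
  [-0.45,0,0.28,0,0,0],
  [-0.6,0,0.38,0,0,0],
  [-0.6,0,0.38,0,0,0],
])

```text
clock: 6.15
tcp_pos: [0.6106, 0.0419, 0.1188]
eef_rot: [0.731, 0.593, -0.262, 0.213]
wrist_force: [-1.2, 8.3, 4.6]
grip_width: 0.0121
gripper_force: 41.2
```

```bash
python3 st.py
```

```text
6.15 [112.   -0.2 118.8] F [7.8 2.9 4.6] T [ 0.57 -1.17 -0.46] toolz [-0.636 -0.004 -0.772] w 0.012100227706108914 41.17118418216705
```

TCP did not move along X, with Fx at +8 N. I'll check where the bar actually is.

```bash
cat > bar.py <<'E'
from h import *
import pickle,sys
def ony(f,u,v,Y):
    c,d=ray(f,u,v);t=(Y/1e3-(c-O)@ey)/(d@ey);return C(c+d*t)
def px(f,p): return proj(f,W(*p))
S0=pickle.load(open("F3.pkl","rb"))["scene"]
f=grab_frame("scene");pickle.dump(f,open("Fl.pkl","wb"))
G=lambda f:cv2.resize(cv2.cvtColor(f["img"],cv2.COLOR_RGB2GRAY),None,fx=8,fy=8,interpolation=cv2.INTER_CUBIC)
g0,g=G(S0),G(f)
def track(u,v,h,Y,n):
    u,v=int(u*8),int(v*8);h*=8;t=g0[v-h:v+h,u-h:u+h];s=h+80
    r=cv2.matchTemplate(g[v-s:v+s,u-s:u+s],t,cv2.TM_CCOEFF_NORMED);_,mx,_,l=cv2.minMaxLoc(r)
    du,dv=(l[0]-80)/8,(l[1]-80)/8;print(n,"shift",du,dv,"score",round(mx,2),ony(S0,u/8,v/8,Y),"->",ony(S0,u/8+du,v/8+dv,Y))
track(249,257,5,-32,"bar end");track(217,220.5,4,-18,"lever tip -Y");track(222,210.5,4,18,"lever tip +Y");track(244.3,247,4,0,"keeper lip")
E
python3 bar.py; python3 st.py
```

```text
bar end shift 1.875 1.25 score 0.93 [ 88.1 -32.  117.8] -> [ 91.8 -32.  114.3]
lever tip -Y shift 8.25 3.25 score 0.9 [ 26.7 -18.  204.4] -> [ 43. -18. 197.]
lever tip +Y shift 8.125 3.875 score 0.98 [ 27.6  18.  200.3] -> [ 44.   18.  191.1]
keeper lip shift -0.125 0.5 score 0.98 [ 70.4  -0.  114. ] -> [ 69.9   0.  112.4]
6.2 [112.   -0.2 118.8] F [7.  3.  4.2] T [ 0.5  -1.14 -0.49] toolz [-0.636 -0.004 -0.772] w 0.012401211732554094 41.17564022541046
```

The bar is at about +13 mm from the seat, on the shelf. The lever leans far over (about 2.15), so friction plus gravity explain the resistance. I'll keep drawing it back.

apply_moves([
  [-0.16,0,0.11,0,0,0],
  [-0.33,0,0.22,0,0,0],
  [-0.5,0,0.34,0,0,0],
  [-0.5,0,0.34,0,0,0],
  [-0.5,0,0.34,0,0,0],
])

```text
clock: 6.7
tcp_pos: [0.6098, 0.0382, 0.119]
eef_rot: [0.731, 0.594, -0.26, 0.213]
wrist_force: [-1.4, 9.9, 5.0]
grip_width: 0.0124
gripper_force: 41.4
```

```bash
python3 st.py; python3 bar.py
```

```text
6.7 [108.1  -0.3 119. ] F [9.3 3.4 5. ] T [ 0.55 -1.56 -0.5 ] toolz [-0.633 -0.005 -0.774] w 0.012406173505266127 41.448880434036255
bar end shift 0.125 0.875 score 0.95 [ 88.1 -32.  117.8] -> [ 88.1 -32.  115.1]
lever tip -Y shift 1.875 0.5 score 0.97 [ 26.7 -18.  204.4] -> [ 30.5 -18.  203.4]
lever tip +Y shift 1.875 0.5 score 1.0 [ 27.6  18.  200.3] -> [ 31.5  18.  199.3]
keeper lip shift -0.125 0.375 score 0.99 [ 70.4  -0.  114. ] -> [ 70.    0.  112.8]
```

apply_moves([
  [-0.16,0,0.11,0,0,0],
  [-0.34,0,0.21,0,0,0],
  [-0.51,0,0.32,0,0,0],
  [-0.51,0,0.32,0,0,0],
])

```text
clock: 7.15
tcp_pos: [0.6083, 0.0314, 0.1197]
eef_rot: [0.731, 0.594, -0.261, 0.213]
wrist_force: [-1.5, 8.9, 4.1]
grip_width: 0.0125
gripper_force: 41.2
```

```bash
python3 st.py; python3 bar.py
```

```text
7.15 [101.2  -0.2 119.7] F [8.3 3.3 4.1] T [ 0.57 -1.45 -0.47] toolz [-0.634 -0.004 -0.773] w 0.01252798919036222 41.217586398124695
bar end shift -3.125 0.375 score 0.95 [ 88.1 -32.  117.8] -> [ 81.1 -32.  115.8]
lever tip -Y shift -10.0 -3.375 score 0.87 [ 26.7 -18.  204.4] -> [  6.8 -18.  211.7]
lever tip +Y shift -10.0 -3.5 score 0.9 [ 27.6  18.  200.3] -> [  7.2  18.  208.1]
keeper lip shift 0.0 -0.5 score 0.98 [ 70.4  -0.  114. ] -> [ 70.6  -0.  115.6]
```

apply_moves([
  [-0.14,0,0.1,0,0,0],
  [-0.27,0,0.19,0,0,0],
  [-0.41,0,0.29,0,0,0],
  [-0.41,0,0.29,0,0,0],
])

```text
clock: 7.6
tcp_pos: [0.6074, 0.0273, 0.1204]
eef_rot: [0.731, 0.594, -0.26, 0.213]
wrist_force: [-1.8, 10.9, 6.5]
grip_width: 0.0126
gripper_force: 41.5
```

```bash
python3 st.py; python3 bar.py
```

```text
7.6 [ 97.   -0.2 120.4] F [10.3  4.   6.5] T [ 0.65 -1.51 -0.58] toolz [-0.633 -0.005 -0.774] w 0.012611431049845046 41.49463355541229
bar end shift -4.75 0.25 score 0.81 [ 88.1 -32.  117.8] -> [ 77.5 -32.  115.8]
lever tip -Y shift 7.0 1.125 score 0.6 [ 26.7 -18.  204.4] -> [ 41.1 -18.  202.8]
lever tip +Y shift 6.75 -8.5 score 0.33 [ 27.6  18.  200.3] -> [ 45.3  18.  225.4]
keeper lip shift -0.125 -0.75 score 0.94 [ 70.4  -0.  114. ] -> [ 70.3  -0.  116.4]
```

apply_moves([
  [-0.16,0,0.11,0,0,0],
  [-0.31,0,0.23,0,0,0],
  [-0.31,0,0.23,0,0,0],
  [-0.31,0,0.23,0,0,0],
])

```text
clock: 8.05
tcp_pos: [0.607, 0.0251, 0.1208]
eef_rot: [0.731, 0.594, -0.259, 0.212]
wrist_force: [-2.1, 13.8, 9.7]
grip_width: 0.0123
gripper_force: 41.9
```

```bash
python3 st.py; python3 bar.py; python3 - <<'E'
from h import *
import pickle
S=pickle.load(open("Fl.pkl","rb"));f=grab_frame("wrist")
a=cv2.resize(S["img"][205:265,205:270],None,fx=9,fy=9,interpolation=cv2.INTER_CUBIC)
cv2.imwrite("pics/last.png",a[:,:,::-1])
E
```

```text
8.05 [ 94.7  -0.3 120.8] F [13.1  4.9  9.7] T [ 0.82 -1.6  -0.69] toolz [-0.631 -0.006 -0.775] w 0.012341889542686222 41.863269209861755
bar end shift -5.75 0.125 score 0.77 [ 88.1 -32.  117.8] -> [ 75.4 -32.  115.9]
lever tip -Y shift -8.375 2.75 score 0.66 [ 26.7 -18.  204.4] -> [  7.6 -18.  194.8]
lever tip +Y shift 6.375 -8.375 score 0.33 [ 27.6  18.  200.3] -> [ 44.4  18.  225. ]
keeper lip shift -0.25 -0.75 score 0.94 [ 70.4  -0.  114. ] -> [ 70.1   0.  116.3]
```

View pics/last.png

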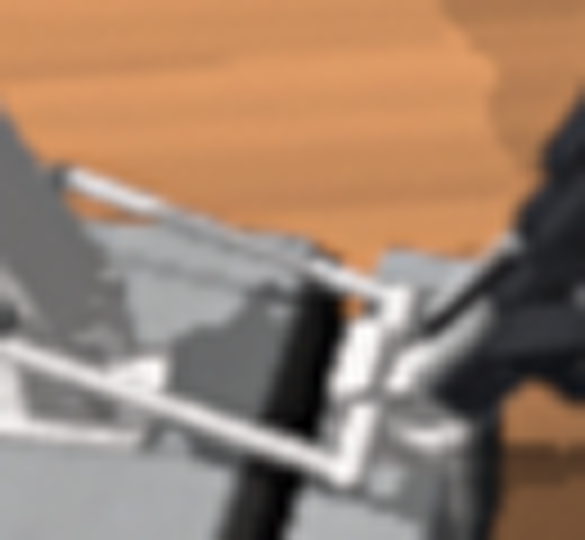

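The lip at about (358,345) now covers the middle of the bar, so the bar is hooked under it and against the post. I'll relax the pull, then let go of the tab.

apply_moves([
  [0.12,0,-0.16,0,0,0],
  [0.25,0,-0.33,0,0,0],
  [0.25,0,-0.33,0,0,0],
])

```text
clock: 8.45
tcp_pos: [0.6069, 0.0252, 0.1211]
eef_rot: [0.731, 0.593, -0.262, 0.213]
wrist_force: [-0.1, 8.5, 2.1]
grip_width: 0.0123
gripper_force: 41.0
```

```bash
python3 st.py; python3 bar.py
```

```text
8.45 [ 94.8  -0.2 121.1] F [8.3 1.8 2.1] T [ 0.48 -1.74 -0.51] toolz [-0.636 -0.003 -0.772] w 0.012328119835248254 40.96798002719879
bar end shift -5.75 0.125 score 0.77 [ 88.1 -32.  117.8] -> [ 75.4 -32.  115.9]
lever tip -Y shift -8.375 2.375 score 0.64 [ 26.7 -18.  204.4] -> [  7.8 -18.  195.9]
lever tip +Y shift 6.125 -8.375 score 0.33 [ 27.6  18.  200.3] -> [ 43.9  18.  225. ]
keeper lip shift -0.25 -0.75 score 0.94 [ 70.4  -0.  114. ] -> [ 70.1   0.  116.3]
```

apply_moves([
  [0.15,0,-0.12,0,0,0],
  [0.15,0,-0.12,0,0,0],
  [0.15,0,-0.12,0,0,0],
  [0.15,0,-0.12,0,0,0],
  [0.15,0,-1.5,0,0,0],
  [0.15,0,-4.5,0,0,0],
  [0.15,0,-8,0,0,0],
  [0.15,0,-12,0,0.1,0],
  [0.15,0,-12,0,0.2,0],
], fingers=0.6)

```text
clock: 9.4
tcp_pos: [0.625, 0.1043, 0.2168]
eef_rot: [0.753, 0.612, -0.185, 0.155]
wrist_force: [0.0, -0.1, 0.5]
grip_width: 0.0512
gripper_force: 0.0
```

```bash
python3 st.py; python3 bar.py; python3 - <<'E'
from h import *
f=grab_frame("wrist")
# lever end bar in scene
import pickle
S=pickle.load(open("Fl.pkl","rb"));g=cv2.cvtColor(S["img"],cv2.COLOR_RGB2GRAY)
def cp(L):
    return [tuple(np.round(proj(S,W(-76*np.cos(L),y,128.5+76*np.sin(L))),1)) for y in(-18,18)]
for L in(1.0,1.1,1.2,1.3,1.4,1.5):print(L,cp(L))
print(g[204:232:1,186:222:1])
E
```

```text
9.4 [175.9  -1.3 216.8] F [-0.  -0.   0.5] T [-0.02 -0.45 -0.01] toolz [-0.468 -0.009 -0.884] w 0.0512118341961392 0.0
bar end shift -5.75 0.125 score 0.77 [ 88.1 -32.  117.8] -> [ 75.4 -32.  115.9]
lever tip -Y shift -8.375 2.375 score 0.64 [ 26.7 -18.  204.4] -> [  7.8 -18.  195.9]
lever tip +Y shift 6.375 -8.375 score 0.33 [ 27.6  18.  200.3] -> [ 44.4  18.  225. ]
keeper lip shift -0.25 -0.75 score 0.94 [ 70.4  -0.  114. ] -> [ 70.1   0.  116.3]
1.0 [(np.float64(186.0), np.float64(222.3)), (np.float64(190.9), np.float64(210.9))]
1.1 [(np.float64(188.7), np.float64(221.2)), (np.float64(193.6), np.float64(209.8))]
1.2 [(np.float64(191.7), np.float64(220.3)), (np.float64(196.6), np.float64(208.9))]
1.3 [(np.float64(194.9), np.float64(219.7)), (np.float64(199.7), np.float64(208.3))]
1.4 [(np.float64(198.3), np.float64(219.4)), (np.float64(203.0), np.float64(208.0))]
1.5 [(np.float64(201.8), np.float64(219.4)), (np.float64(206.4), np.float64(207.9))]
[[162 162 162 ... 163 163 163]
 [163 163 163 ... 162 160 161]
 [163 162 162 ... 158 157 157]
 ...
 [167 168 169 ... 132 136 136]
 [166 167 165 ... 168 165 161]
 [167 167 162 ... 173 172 171]]
```

The gripper is clear and the bar stays hooked. Next I'll close the fingers and approach the lever's upper face from the door side.

apply_moves([
  [-3.3,-0.03,2.5,0,0,0],
  [-6.6,-0.06,5.0,0,0,0],
  [-9.9,-0.1,7.5,0,0,0],
  [-12,-0.13,9.1,0,0,0],
  [-13.2,-0.13,10.0,0,0,0],
  [-13.2,-0.13,10.0,0,0,0],
  [-13.2,-0.13,10.0,0,0,0],
], fingers=0)

```text
clock: 10.2
tcp_pos: [0.5871, -0.0618, 0.1881]
eef_rot: [0.753, 0.61, -0.192, 0.155]
wrist_force: [-0.3, 1.9, -0.1]
grip_width: 0.0004
gripper_force: 0.0
```

```bash
python3 st.py; cat > plan.py <<'E'
from h import *
import sys
# rows (tool cm/rad) from current measured pose for lever angles in argv; tool tilt min(.49,L)
s=get_state();M=R.from_quat(s["eef_rot"]).as_matrix();B=np.stack([ex,ey,[0,0,1]],1)
z=M[:,2]@B;tau0=np.arctan2(-z[0],-z[2]);p=C(s["tcp_pos"])
for L in map(float,sys.argv[1:]):
    t=min(.49,L);u=np.array([-np.cos(L),np.sin(L)]);n=np.array([np.sin(L),np.cos(L)])
    q=np.array([0,128.5])+66*u+8*n+11*np.array([np.cos(t),-np.sin(t)])
    d=ex*(q[0]-p[0])+ey*(0-p[1])+np.array([0,0,q[1]-p[2]]);l=M.T@d/10
    print(L,q.round(1),"row",l.round(2),"ry",round(tau0-t,3))
E
python3 plan.py 1.4 1.3 1.2 1.1 1.0 .9 .8 .7
```

```text
10.2 [  5.6   1.  188.1] F [ 1.8  0.7 -0.1] T [-0.03 -0.57  0.04] toolz [-0.478 -0.    -0.878] w 0.00036004023209132495 0.0
1.4 [  6.4 189.7] row [-0.01  0.1  -0.18] ry 0.009
1.3 [ -0.2 189.1] row [-0.56  0.1   0.2 ] ry 0.009
1.2 [ -6.8 187.7] row [-1.07  0.1   0.62] ry 0.009
1.1 [-13.1 185.8] row [-1.53  0.1   1.1 ] ry 0.009
1.0 [-19.2 183.2] row [-1.95  0.1   1.62] ry 0.009
0.9 [-25.1 180. ] row [-2.3   0.1   2.18] ry 0.009
0.8 [-30.5 176.2] row [-2.61  0.09  2.77] ry 0.009
0.7 [-35.6 172. ] row [-2.85  0.09  3.39] ry 0.009
```

apply_moves([
  [-0.3,0.1,0.0,0,0,0],
  [-0.56,0.1,0.2,0,0,0],
  [-0.82,0.1,0.4,0,0,0],
  [-1.07,0.1,0.62,0,0,0],
  [-1.3,0.1,0.86,0,0,0],
  [-1.53,0.1,1.1,0,0,0],
  [-1.53,0.1,1.1,0,0,0],
])

```text
clock: 10.9
tcp_pos: [0.5836, -0.0823, 0.1862]
eef_rot: [0.754, 0.609, -0.192, 0.155]
wrist_force: [-1.0, 2.0, 0.4]
grip_width: -0.0002
gripper_force: 0.6
```

```bash
python3 st.py; python3 bar.py|sed -n '1p;4p'; python3 plan.py  1.1 1.0 .9 .8 .7 .6
```

```text
10.9 [-1.520e+01  1.000e-01  1.862e+02] F [1.8 1.4 0.4] T [ 0.05 -0.66 -0.  ] toolz [-0.479 -0.    -0.878] w -0.00018220939195923627 0.637639380292967
bar end shift -6.25 0.0 score 0.76 [ 88.1 -32.  117.8] -> [ 74.3 -32.  116.2]
keeper lip shift -0.75 -1.125 score 0.94 [ 70.4  -0.  114. ] -> [ 69.1  -0.  117.4]
1.1 [-13.1 185.8] row [ 0.2   0.01 -0.06] ry 0.01
1.0 [-19.2 183.2] row [-0.21  0.01  0.46] ry 0.01
0.9 [-25.1 180. ] row [-0.57  0.01  1.02] ry 0.01
0.8 [-30.5 176.2] row [-0.87  0.01  1.61] ry 0.01
0.7 [-35.6 172. ] row [-1.11  0.01  2.23] ry 0.01
0.6 [-40.2 167.2] row [-1.29  0.01  2.87] ry 0.01
```

apply_moves([
  [0.0,0,0.2,0,0,0],
  [-0.21,0,0.46,0,0,0],
  [-0.4,0,0.74,0,0,0],
  [-0.57,0,1.02,0,0,0],
  [-0.72,0,1.3,0,0,0],
  [-0.87,0,1.61,0,0,0],
])

```text
clock: 11.55
tcp_pos: [0.5805, -0.0975, 0.1762]
eef_rot: [0.753, 0.609, -0.192, 0.156]
wrist_force: [0.7, 3.2, 3.6]
grip_width: -0.0002
gripper_force: 2.4
```

```bash
python3 st.py; python3 bar.py|sed -n '1p;4p'; python3 plan.py  .8 .7 .6 .5 .4 .3
```

```text
11.55 [-30.6  -0.  176.2] F [ 3.3 -0.   3.6] T [ 0.05 -0.74 -0.03] toolz [-0.479 -0.    -0.878] w -0.0001845812488539751 2.4409838765859604
bar end shift 3.375 -3.375 score 0.76 [ 88.1 -32.  117.8] -> [ 96.5 -32.  129.2]
keeper lip shift -2.375 -0.875 score 0.91 [ 70.4  -0.  114. ] -> [ 65.3  -0.  116.2]
0.8 [-30.5 176.2] row [ 0.04 -0.   -0.07] ry 0.01
0.7 [-35.6 172. ] row [-0.2   0.    0.55] ry 0.01
0.6 [-40.2 167.2] row [-0.38  0.    1.19] ry 0.01
0.5 [-44.4 162. ] row [-0.49  0.    1.84] ry 0.01
0.4 [-47.5 157.3] row [-0.55  0.    2.41] ry 0.1
0.3 [-50.2 152.4] row [-0.54  0.    2.96] ry 0.2
```

The keeper is being drawn in (it moved about 5 mm) at low force. Continuing.

apply_moves([
  [-0.1,0,0.25,0,0,0],
  [-0.2,0,0.55,0,0,0],
  [-0.3,0,0.87,0,0,0],
  [-0.38,0,1.19,0,0,0],
  [-0.44,0,1.5,0,0,0],
  [-0.49,0,1.84,0,0,0],
])

```text
clock: 12.2
tcp_pos: [0.5775, -0.1107, 0.1623]
eef_rot: [0.753, 0.609, -0.193, 0.156]
wrist_force: [0.1, 1.9, 3.1]
grip_width: -0.0004
gripper_force: 1.9
```

```bash
python3 st.py; python3 bar.py|sed -n '1p;4p'; python3 plan.py  .5 .4 .3 .2 .1 0 -.1
```

```text
12.2 [-4.420e+01  1.000e-01  1.623e+02] F [1.9 0.3 3.1] T [-0.12 -0.46  0.09] toolz [-0.48   0.    -0.877] w -0.00035275300623464076 1.935272477567196
bar end shift 2.125 -4.375 score 0.72 [ 88.1 -32.  117.8] -> [ 94.  -32.  131.9]
keeper lip shift -2.125 -3.5 score 0.95 [ 70.4  -0.  114. ] -> [ 66.7   0.  124.5]
0.5 [-44.4 162. ] row [ 0.02  0.02 -0.02] ry 0.011
0.4 [-47.5 157.3] row [-0.04  0.02  0.55] ry 0.101
0.3 [-50.2 152.4] row [-0.03  0.02  1.1 ] ry 0.201
0.2 [-52.3 147.3] row [0.03 0.02 1.65] ry 0.301
0.1 [-53.9 142. ] row [0.14 0.02 2.2 ] ry 0.401
0.0 [-55.  136.5] row [0.31 0.02 2.73] ry 0.501
-0.1 [-55.5 131. ] row [0.53 0.02 3.24] ry 0.601
```

```bash
cat > door.py <<'E'
from h import *
import pickle
S0=pickle.load(open("scene.pkl","rb"));f=grab_frame("scene");pickle.dump(f,open("Fl.pkl","wb"))
G=lambda f:cv2.resize(cv2.cvtColor(f["img"],cv2.COLOR_RGB2GRAY),None,fx=8,fy=8,interpolation=cv2.INTER_CUBIC)
g0,g=G(S0),G(f)
for n,p in[("body",(45,-65,100)),("door in",(62,-65,100)),("door out",(94,-63,98))]:
    u,v=[int(8*x) for x in proj(S0,W(*p))];h=36
    r=cv2.matchTemplate(g[v-76:v+76,u-76:u+76],g0[v-h:v+h,u-h:u+h],cv2.TM_CCOEFF_NORMED);_,m,_,l=cv2.minMaxLoc(r)
    print(n,u/8,v/8,"shift px",(l[0]-40)/8,(l[1]-40)/8,round(m,2))
# expected bar end pixels if hooked
for L in(.5,.0):
  for z in(112,116):
    pin=np.array([-20*np.cos(L),128.5+20*np.sin(L)]);b=(pin[0]+np.sqrt(89.3**2-(pin[1]-z)**2),z)
    print(L,b,proj(f,W(b[0],-32,z)))
gg=cv2.cvtColor(f["img"],cv2.COLOR_RGB2GRAY);print("rows 248-262, cols 222-254");np.set_printoptions(linewidth=250,threshold=99999);print(gg[236:264,222:256])
E
python3 door.py
```

```text
body 226.625 272.25 shift px 0.0 0.0 1.0
door in 234.375 272.875 shift px -2.125 -0.625 0.98
door out 249.5 274.125 shift px -2.625 -1.0 1.0
0.5 (np.float64(67.85256180636767), 112) (np.float64(240.0079552354336), np.float64(258.0885980454849))
0.5 (np.float64(68.97341849271356), 116) (np.float64(240.32164528896283), np.float64(256.8473358836782))
0.0 (np.float64(67.762406530359), 112) (np.float64(239.96682712147737), np.float64(258.08517688778073))
0.0 (np.float64(68.42081202974784), 116) (np.float64(240.06888782473578), np.float64(256.82636475412113))
rows 248-262, cols 222-254
[[159 151 141 138 139 135 125 136 144 145 148 157 162 161 156 135 115 117 136 147 153 163 161 154 153 145 121 108 108 108 109 107 108 109]
 [153 158 131 115 113 114 111 105 103 103 111 138 149 151 145 116  78  63  74  84  98 114 126 140 155 156 127 109 109 108 107 108 110 117]
 [127 145 123 104 104 121 135 115 100  98 100 113 116 110 104  85  54  33  31  26  34  66 107 139 152 145 115 105 108 108 112 123 125 142]
 [106 117 109 103 112 135 131 113 105 104 104 105 105 101  95  76  43  21  24  42  58  90 131 14
[... 2679 characters left out ...]
 64]
 [168 168 169 169 169 170 169 154 119  72  42  30  16  36  82  99 101 101 103 112 121 125 125 125 123 113 110 111 107  89  77  98  91  72]
 [167 168 168 167 168 168 168 150 109  64  44  35  19  73 148 165 162 160 161 156 134 123 120 119 111 106 108 109 102  80  68  93  91  73]
 [168 167 168 167 167 170 166 139  90  51  41  32  22  83 158 178 178 177 177 174 166 163 164 159 136 123 122 117 101  71  58  77  85  70]
 [167 167 167 167 168 169 161 128  77  47  39  25  40 104 160 176 176 176 176 176 175 175 176 175 167 164 162 142 106  67  54  65  82  69]
 [167 167 166 166 168 168 150 109  63  43  37  19  54 126 167 176 175 174 175 174 175 175 176 175 174 175 172 144 100  64  54  60  80  68]]
```

The bar end is at (240,256), as predicted for a hooked bar, and the door has moved in by about 5 mm. Now I'll press to flat, bringing the tool upright.

apply_moves([
  [-0.03,0,0.28,0,0.05,0],
  [-0.04,0,0.55,0,0.1,0],
  [-0.04,0,0.83,0,0.15,0],
  [-0.03,0,1.1,0,0.2,0],
  [0,0,1.38,0,0.25,0],
  [0.03,0,1.65,0,0.3,0],
])

```text
clock: 12.9
tcp_pos: [0.5755, -0.1176, 0.1475]
eef_rot: [0.774, 0.626, -0.077, 0.062]
wrist_force: [-1.3, 1.3, 2.0]
grip_width: -0.0003
gripper_force: 0.6
```

```bash
python3 st.py; python3 door.py|head -3; python3 plan.py .2 .1 0 -.1
```

```text
12.9 [-51.4   0.6 147.5] F [1.  1.5 2. ] T [ 0.02 -0.36  0.01] toolz [-0.197  0.001 -0.98 ] w -0.00027767441197309463 0.6295114985550754
body 226.625 272.25 shift px 0.0 0.0 1.0
door in 234.375 272.875 shift px -2.375 -0.75 0.97
door out 249.5 274.125 shift px -2.875 -1.125 1.0
0.2 [-52.3 147.3] row [ 0.28  0.09 -0.03] ry -0.0
0.1 [-53.9 142. ] row [0.23 0.09 0.52] ry 0.1
0.0 [-55.  136.5] row [0.23 0.09 1.08] ry 0.2
-0.1 [-55.5 131. ] row [0.29 0.09 1.63] ry 0.3
```

apply_moves([
  [0.1,0,0.28,0,0.05,0],
  [0.2,0,0.52,0,0.1,0],
  [0.22,0,0.8,0,0.15,0],
  [0.23,0,1.08,0,0.2,0],
  [0.23,0,1.25,0,0.2,0],
  [0.23,0,1.4,0,0.2,0],
  [0.23,0,1.4,0,0.2,0],
])

```text
clock: 13.65
tcp_pos: [0.5746, -0.1202, 0.1354]
eef_rot: [0.778, 0.628, -0.002, 0.001]
wrist_force: [-5.8, -1.6, 17.9]
grip_width: -0.0
gripper_force: 9.3
```

```bash
python3 st.py; python3 door.py|head -3
```

```text
13.65 [-54.1   1.  135.4] F [-2.8  5.3 17.9] T [1.13 0.72 0.03] toolz [-0.005  0.001 -1.   ] w -3.415286942840948e-05 9.314696243964136
body 226.625 272.25 shift px 0.0 0.0 1.0
door in 234.375 272.875 shift px -2.25 -0.875 0.97
door out 249.5 274.125 shift px -2.75 -1.0 1.0
```

The lever is on its stop: TCP z 135.4 against a face height of 135.5, at 18 N. I'll lift off and check that it stays.

apply_moves([
  [0,0,-1,0,0,0],
  [0,0,-3,0,0,0],
  [0,0,-7,0,0,0],
  [0,0,-11,0,0,0],
  [0,0,-15,0,0,0],
  [0,0,-15,0,0,0],
  [0,0,-15,0,0,0],
])

```text
clock: 14.4
tcp_pos: [0.5758, -0.1183, 0.2841]
eef_rot: [0.778, 0.629, -0.0, 0.001]
wrist_force: [-0.5, 0.1, -0.6]
grip_width: 0.0002
gripper_force: 0.0
```

```bash
python3 st.py; python3 door.py|head -3; python3 - <<'E'
from h import *
import pickle
np.set_printoptions(linewidth=250,threshold=99999)
f=grab_frame("top");g=cv2.cvtColor(f["img"],cv2.COLOR_RGB2GRAY);T0=pickle.load(open("top.pkl","rb"));g0=cv2.cvtColor(T0["img"],cv2.COLOR_RGB2GRAY)
S=grab_frame("scene");gs=cv2.cvtColor(S["img"],cv2.COLOR_RGB2GRAY)
for n,h in(("flat top z140.5",140.5),):
  for y in(-18,18):print(n,y,"scene",proj(S,W(-76,y,h)),"top",proj(f,W(-76,y,h)))
print("lever .3",[proj(S,W(-76*np.cos(.3),y,128.5+76*np.sin(.3)+10)) for y in(-18,18)])
print(gs[224:256,178:214])
# door edge in scene along row through Y=-40 top: predicted px for door angles
for a in(0,.05,.1,.15):
    q=lambda x,z:(47+(x-47)*np.cos(a)+(z-6)*np.sin(a),6+(z-6)*np.cos(a)-(x-47)*np.sin(a))
    i=q(47,100);o=q(80,100);print(a,[np.round(proj(S,W(p[0],-65,p[1])),1) for p in(i,o)])
E
```

```text
14.4 [-5.200e+01  2.000e-01  2.841e+02] F [ 0.   0.5 -0.6] T [ 0.01  0.01 -0.03] toolz [-0.001 -0.001 -1.   ] w 0.0001635892616943859 0.0
body 226.625 272.25 shift px 0.0 0.0 1.0
door in 234.375 272.875 shift px -2.25 -0.875 0.97
door out 249.5 274.125 shift px -2.75 -1.0 1.0
flat top z140.5 -18 scene (np.float64(174.52772164747975), np.float64(238.84395292561373)) top (np.float64(480.9425525324366), np.float64(220.6454822587182))
flat top z140.5 18 scene (np.float64(179.57045857231947), np.float64(227.47928593273465)) top (np.float64(478.1826032734655), np.float64(237.3653686977949))
lever .3 [(np.float64(174.1966849814131), np.float64(232.09451666757786)), (np.float64(179.31241416232595), np.float64(220.73439367202513))]
[[155 154 153 154 154 154 153 153 153 153 152 151 151 151 151 152 152 151 151 150 151 151 150 150 150 149 150 149 149 148 148 149 149 149 148 148]
 [149 148 146 145 147 147 145 146 148 149 148 148 148 149 149 149 149 149 149 148 149 148 148 148 148 147 148 148 148 148 147 148 148 148 148 148]
 [148 151 148 140 140 141 140 140 148 151 150 148 147 146 143 143 143 143
[... 3841 characters left out ...]
4 190 189 192 201 204 195 184 184 202 201 187 166 157]
 [166 166 167 166 167 165 165 166 166 166 166 166 166 165 164 159 156 159 155 144 141 141 145 144 142 139 141 145 151 152 157 172 174 167 132 109]
 [167 167 166 166 165 165 164 164 166 166 168 167 165 165 164 164 164 164 162 159 159 158 158 157 155 151 143 139 141 139 140 144 145 141 114  91]
 [166 167 167 166 165 165 164 165 165 166 166 166 165 164 165 164 165 165 165 165 166 167 167 166 166 165 163 161 160 160 159 160 160 151 113  84]]
0 [array([227.6, 272.4]), array([242.8, 273.7])]
0.05 [array([229.7, 272.6]), array([245.1, 274.4])]
0.1 [array([231.9, 272.9]), array([247.3, 275.2])]
0.15 [array([234.1, 273.3]), array([249.4, 276.1])]
```

The lever lies flat: its end bar is at the pixel predicted for flat. The bar end is where a hooked bar should be, the door is drawn in and held, and the arm is clear. Handing in.

```bash
python3 -c "
from workcell import *
print(finish_job())"
```

```text
the job is handed in; nothing more can be done
None
```

I hooked the bar in the keeper and pressed the lever flat past centre. The door is drawn in and the latch held by itself after I lifted the arm clear. I handed the job in at about 14.5 s and saw no verdict. The door angle is the least certain part: latch geometry puts it at 0.03–0.04 rad (limit 0.05), but one camera reading of the gap suggested about 0.10.

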